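Take the cured knob out of the lamp chamber with tongs

TASK

Lift the lamp off the curing chamber by its handle and set it down gently, upright, on the cork mat. Then take the tongs from their holder, close them on the printed wooden knob inside the chamber and lift it out; its print is still tacky, so only the tongs may touch it, and leave the other things on the table where they are. Finish while still holding the knob up in the tongs, with its foot at least 5 cm above the chamber's rim.

Things in the scene. Friction and masses are not known exactly. Their poses are not given: they have to be found in the camera images.
- station: curing station, fixed: round dark base (144 mm across, 10 mm high) with an upright open-topped aluminium tube, outer diameter 124, inner 114 mm, rim 78 mm above the table; white floor inside at 12 mm. A grey timer box, 64 mm high with its dial, stands 67 to 105 mm from the tube axis along +x. Origin: on the tube axis at table height, z up
- lamp: round black cordless lamp, 128 mm across, 114 mm high, 0.3 to 0.6 kg, sitting on the tube like a lid: its foot, 106 mm across and 8 mm high, enters the tube loosely, the flange above rests on the rim. Origin: centre of the foot's flat underside (70 mm above the table while on the tube), z up. It can stand on that foot
- lamp_handle (a point): centre of the lamp's grip bar, 104 mm above the lamp's origin: a straight level bar along the lamp's y axis, 20 mm wide, 20 mm high, about 75 mm long between its two posts; 40 mm free height between bar and lamp head
- mat: square cork mat, fixed flat on the table, 165 x 165 mm, 4 mm thick; the place for the lamp. Origin: centre of its underside
- holder: narrow open-topped sheet-metal tongs holder, fixed, 34 mm (x) by 98 mm (y), 72 mm high, on a 62 x 112 mm foot plate; inner space 28 x 92 mm, inner floor at 3 mm. Origin: centre of its underside, z up
- tongs: steel tongs, 161 mm long, about 0.1 kg, standing loose in the holder, jaws down, joined end up. Origin: midway between the jaws' lower ends as they stand; z runs up to the joined end (hinge pins at z = 155 mm, y = +-6 mm), y is the line along which the arms open and close, x the breadth (20 mm). Springs push the arms apart; let go, the tongs fall
- tongs_grip (a point): place to grip the tongs from above, across their y: midway between the arms, 117 mm above the lower ends, 43 mm below the top. Here the arms measure 44 mm over their backs when open, 36 mm with the jaws 34 mm apart; springs push with 6 to 10 N. A gripper stopped at 40 mm holds the tongs with jaws about 50 mm apart; 20 N or more shuts them on the knob
- tongs_arm_l (a joint): angle by which each tongs arm is closed, rad (both arms move alike): 0 fully open (jaws 65 mm apart), 0.11 jaws 34 mm apart and parallel, 0.21 end stop, jaws all but shut. On closing the lower ends sink up to 2 mm below the tongs' origin
- jaw_l: black rubber jaw pad of the arm on the tongs' +y side: 22 mm broad, 4 mm thick, from 0 to 32 mm above the tongs' lower ends. Origin: that arm's hinge pin
- jaw_r: the same pad on the -y side. Origin: that arm's hinge pin
- knob: turned beech cabinet knob, 30 mm high, round head 34 mm in diameter from 12 mm up, foot 22 mm, with a fine dark ring and dot printed on its top; stands on its foot on the chamber floor, within 12 mm of the tube axis, hidden by the lamp at the start. 20 to 45 g. Origin: centre of its underside
- blank_a: an unprinted knob of the same shape on the table; to be left alone. Origin: centre of its underside
- blank_b: another unprinted knob on the table; to be left alone
- ink_jar_madder: screw-lid ink jar, 68 mm across, 63 mm high; to be left alone. Origin: centre of its underside
- ink_jar_black: screw-lid ink jar, 74 mm across, 85 mm high; to be left alone
- blue_tape: flat roll of tape, 104 mm across, 24 mm high; to be left alone
Not all that is in view belongs to the job. Leave any red look-alike of the tongs alone.

How it is judged:
By the outcome, as a careful person would: the job done as asked, in the order asked, and still so for the second after the job is handed in, while the arm keeps its last pose, push and grip.
It also fails if it takes over 58 s, if anything falls off the work surface, if the arm or the gripper's body presses on something with over 40 N, if the wrist force passes 120 N, or if a joint passes its speed limit or range.

ROBOT

A 7-joint arm with a two-finger parallel gripper is mounted at the origin on the work surface; the furniture and walls round the work are solid. World frame = base frame: x ahead of the robot, y to its left, z up, the work surface at z = 0. Lengths are in m, angles in degrees, forces in N, time in s.
With the tool pointing down it reaches from about 0.4 to 0.85 m from the base axis. Payload 4.5 kg.
Tool frame: the origin (TCP) lies on the centre line of the jaws, within the pads' length; the fingertips stand 11 mm ahead of it and the grasp point (between the pads) lies 8 mm behind it (ctrl.finger_overhang is the distance from the TCP to the fingertips, in m); z points along the fingers, x is the direction in which the jaws open and shut, and the axes are right-handed (so a half turn about z gives the same grasp; the last joint's range is limited). The gripper opens to 88 mm and grips with 3 to 60 N. Pads are 18 mm wide; open, the fingers measure 123 mm over their backs; the gripper's body (75 mm by 187 mm) begins 45 mm behind the grasp point.
Start: joints at [75.39, 39.483, -11.15, 89.685, 9.013, 51.709, -12.324], TCP at [0.178, -0.599, 0.224] pointing down, gripper open.
Joint ranges: [-172.22, 172.22], [-26.19, 119.32], [-84.43, 86.54], [7.71, 146.69], [-57.33, 237.33], [2.42, 119.75], [-152.13, 152.13]. Speed limits (degrees/s): [147.25, 147.25, 180, 180, 180, 180, 180].

INTERFACE

Orientations are given as a 3x3 rotation matrix whose columns are the frame's x, y, z axes.
In Python, from workcell import ctrl gives the robot as it stands. The module is installed in compiled form; this text tells all that it offers.
- The arm moves only by the tool step_arm, never from a script. Its argument "targets" is a list of rows, each a list of 3 entries, a list of its own where there are three numbers: the turn, a rotation vector about the tool's x, y, z in rad, then the shift along the tool's x, y, z in mm, then the closure, from 0 (fully open) to 1 (shut). A call has exactly 8 rows; each row is the pose to reach, as a shift and turn from the pose measured when the call began, along the tool's axes at that moment; what a row does not reach only later rows make up. A row lasts 1/10 s, in which the tool goes at most 50 mm and 8.59 degrees, less where a joint would pass 70% of its speed; a pose out of reach is approached as far as the arm can. A call with a gripper value outside its range is refused whole. The fingers move at their own pace and stop on an object; "force" is the grip in N (left out, the last holds). Time passes only in rows, so rows that repeat a pose let the fingers close, or fill a call up. It gives the time, the measured TCP pose, the force and the opening at its end, in the units of the state.
- ctrl.state(): the state, without advancing time (a new reading comes with each control period).
- ctrl.camera(name): name is "scene" or "top" or "wrist"; returns the picture (400x640x3 uint8, red, green, blue); there is no depth.
- ctrl.camera_model(name): a dict with "vertical_fov" (degrees; the focal length in pixels is half the picture's height over the tangent of half this angle, whatever the lens; pixels are square), "cx", "cy" (the principal point, pixels), "R" (3x3) and "t" (3): a world point X has camera coordinates R X + t. Camera axes: x right, y down, z forward; pixel columns grow to the right and rows downward; lengths in m; the calibration is good to about 2 mm. A picture is of the moment at which its call begins: read the wrist's pose just before it. camera_model takes no time and is no camera call; for the wrist camera it gives the pose at the moment of the call.
- ctrl.sign_off(): hands the job in, once; it reports no verdict.
The state is a dict: "clock": time; "q": joint angles; "qd": joint speeds; "joint_torque": joint torques, N m; "tool_pos": TCP position; "tool_rot": TCP orientation; "wrist_force": force on the tool from outside, world axes, zero at the start; "moment": the same for the moment, N m; "finger_gap": opening from 0.0 (shut) to 1.0 (fully open).
Only numpy, scipy, OpenCV 4.12 (cv2) and the standard library are available. Lean on these libraries where they do the work, as an engineer would, in place of code of your own. Each camera call takes 0.05 s, during which the arm holds its last target. There are 200 camera calls.

## Working session

There is one attempt and no reset: what is moved stays moved. The work goes in short steps, Python scripts to look and compute and a tool call to move; the robot and the scene stay as the last step left them, time stands still between calls to the robot, and variables do not carry over. Pictures are saved under pics/ and viewed, about 8 in all and at most 12, crops included, and the job is handed in when it is done.

Besides the shell and the picture viewer there is one more tool, called after "Request:" as a command line: name --argument value ..., lists and objects as JSON in quotes. step_arm: Moves the arm, as the interface text tells. Its arguments: {"type":"object","properties":{"targets":{"type":"array"},"force":{"type":"number"}},"required":["targets"]}

```bash
mkdir -p pics; cat > h.py <<'E'
import numpy as np, cv2
from workcell import ctrl
def snap(n,f):
    m=ctrl.camera_model(n); im=ctrl.camera(n); cv2.imwrite('pics/'+f,im[:,:,::-1]); return m,im
def ray(m,u,v):
    f=200/np.tan(np.radians(m['vertical_fov'])/2)
    R=np.array(m['R']);t=np.array(m['t'])
    d=R.T@np.array([(u-m['cx'])/f,(v-m['cy'])/f,1]); return -R.T@t,d
def onz(m,u,v,z):
    o,d=ray(m,u,v); return o+d*(z-o[2])/d[2]
def proj(m,X):
    f=200/np.tan(np.radians(m['vertical_fov'])/2)
    c=np.array(m['R'])@np.array(X)+np.array(m['t']); return np.array([f*c[0]/c[2]+m['cx'],f*c[1]/c[2]+m['cy']])
def totool(p):
    s=ctrl.state(); return 1000*np.array(s['tool_rot']).T@(np.array(p)-np.array(s['tool_pos']))
E
python3 - <<'E'
from h import *
import pickle
np.set_printoptions(precision=4,suppress=True)
a={}
for n in('scene','top'):
    m,im=snap(n,n+'0.png');a[n]=(m,im);print(n,m)
pickle.dump(a,open('a0.pkl','wb'))
s=ctrl.state();print(s)
E
```

```text
scene {'vertical_fov': 57.790924824844055, 'cx': 320.36502428316135, 'cy': 202.99927999184766, 'R': array([[-0.8413, -0.5401, -0.021 ],
       [-0.3821,  0.6218, -0.6837],
       [ 0.3823, -0.5672, -0.7295]]), 't': array([0.4373, 0.2491, 0.81  ])}
top {'vertical_fov': 50.33450346417163, 'cx': 318.9576713343553, 'cy': 197.17876370563874, 'R': array([[-0.0688, -0.9976, -0.0034],
       [-0.9744,  0.0679, -0.2144],
       [ 0.2141, -0.0114, -0.9767]]), 't': array([0.0577, 0.4967, 1.141 ])}
{'clock': 0.1, 'q': array([ 75.3894,  39.529 , -11.1459,  89.7374,   9.0132,  51.7098,
       -12.3235]), 'qd': array([-0.0466, -0.1664, -0.0549, -0.1638, -0.0115, -0.0015, -0.0164]), 'joint_torque': array([ -0.0029, -52.8504,  -1.2711, -15.3838,  -0.0524,   0.002 ,
         0.    ]), 'tool_pos': array([ 0.1778, -0.5986,  0.2235]), 'tool_rot': array([[ 0.2849, -0.9586, -0.0006],
       [-0.9586, -0.2849,  0.0015],
       [-0.0016,  0.0001, -1.    ]]), 'wrist_force': array([ 0.2278, -0.0125, -0.3433]), 'moment': array([ 0.0333,  0.0583, -0.0012]), 'finger_gap': 1.0016621327926671}
```

View pics/top0.png

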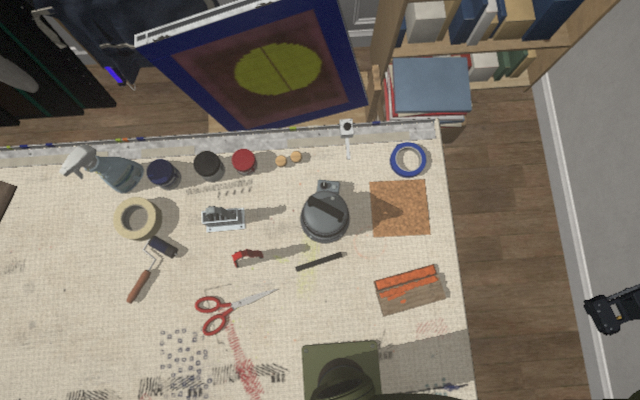

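View pics/scene0.png

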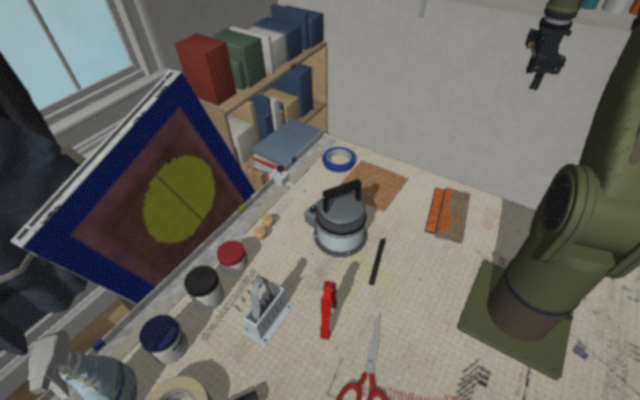

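The top view shows the lamp at about (325,213) with its bar on top, the mat at (400,208), and the holder with tongs at (223,218). The red look-alike is at (245,257). The scene view agrees: lamp (342,225), holder (265,310).

```bash
python3 - <<'E'
from h import *
import pickle
np.set_printoptions(precision=4,suppress=True)
a=pickle.load(open('a0.pkl','rb'));m,im=a['top'];ms,ims=a['scene']
hsv=cv2.cvtColor(im,cv2.COLOR_RGB2HSV)
mk=cv2.inRange(hsv,(8,90,90),(20,255,255));mk[:,:360]=0;mk[:,440:]=0;mk[:170]=0;mk[245:]=0
c=max(cv2.findContours(mk,0,2)[0],key=cv2.contourArea);r=cv2.minAreaRect(c);print(r)
b=np.array([onz(m,*p,.004) for p in cv2.boxPoints(r)]);print(b,b.mean(0),np.linalg.norm(np.diff(b,axis=0),axis=1))
print('mat ctr',onz(m,*r[0],.004))
for n,u,v,z in[('lamp',325,213,.15),('bar',325,206,.184),('bar1',308,198,.184),('bar2',342,216,.184),('holder',223,222,.0),('timer',327,186,.06)]:print(n,onz(m,u,v,z))
A=cv2.resize(im[170:270,190:350][:,:,::-1],None,fx=5,fy=5,interpolation=cv2.INTER_CUBIC)
cv2.imwrite('pics/c1.png',A)
E
```

```text
((399.4801330566406, 207.7013397216797), (55.21077346801758, 56.474632263183594), 86.18592071533203)
[[ 0.5457 -0.1291  0.004 ]
 [ 0.5455 -0.2961  0.004 ]
 [ 0.3822 -0.2866  0.004 ]
 [ 0.3826 -0.1242  0.004 ]] [ 0.464 -0.209  0.004] [0.167  0.1636 0.1624]
mat ctr [ 0.4628 -0.2089  0.004 ]
lamp [0.436  0.0118 0.15  ]
bar [0.4475 0.0114 0.184 ]
bar1 [0.4708 0.0522 0.184 ]
bar2 [ 0.4195 -0.0287  0.184 ]
holder [0.4571 0.3055 0.    ]
timer [ 0.5286 -0.0014  0.06  ]
```

View pics/c1.png

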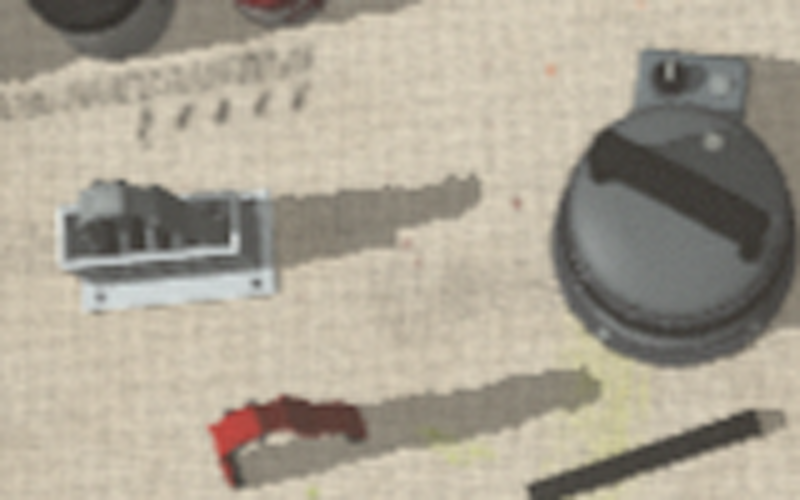

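```bash
cat >> h.py <<'E'
from scipy.spatial.transform import Rotation as Rn
np.set_printoptions(precision=4,suppress=True)
def plan(p,az):
    """shift mm and rotvec in tool axes to TCP p, tool down with x axis at azimuth az (or half turn), nearest"""
    s=ctrl.state();R0=np.array(s['tool_rot']);out=[]
    for a in(az,az+180):
        c,d=np.cos(np.radians(a)),np.sin(np.radians(a))
        R=np.array([[c,d,0],[d,-c,0],[0,0,-1]]).astype(float)
        out.append(Rn.from_matrix(R0.T@R).as_rotvec())
    print('pos',s['tool_pos'],'az',np.degrees(np.arctan2(R0[1,0],R0[0,0])),'t',s['clock'],'q7',s['q'][6],'gap',s['finger_gap'],'F',s['wrist_force'])
    print('shift',totool(p).round(1),'turns',[o.round(4) for o in out])
E
python3 - <<'E'
from h import *
import pickle
m,im=pickle.load(open('a0.pkl','rb'))['top']
a=onz(m,310.4,201.2,.184);b=onz(m,342,216,.184);d=b-a
print(a,b,(a+b)/2,np.linalg.norm(d));az=np.degrees(np.arctan2(d[1],d[0]));print(az)
for p in [(310,201.2),(223,222)]:
  pass
h=[onz(m,x/5+190,y/5+170,0) for x,y in[(85,310),(272,295)]];print('foot edge',h)
plan((*((a+b)/2)[:2],.32),az+90)
plan((.35,-.3,.34),az+90)
E
```

```text
[0.4622 0.0467 0.184 ] [ 0.4195 -0.0287  0.184 ] [0.4409 0.009  0.184 ] 0.08670829120320299
-119.49971676237365
foot edge [array([0.431 , 0.3523, 0.    ]), array([0.4323, 0.2442, 0.    ])]
pos [ 0.1778 -0.5986  0.2235] az -73.44689908860525 t 0.1 q7 -12.323503647512782 gap 1.0016621327926671 F [ 0.2278 -0.0125 -0.3433]
shift [-507.6 -425.2  -95.7] turns [array([-0.0005,  0.0016, -0.767 ]), array([0.002 , 0.0006, 2.3746])]
pos [ 0.1778 -0.5986  0.2235] az -73.44689908860525 t 0.1 q7 -12.323503647512782 gap 1.0016621327926671 F [ 0.2278 -0.0125 -0.3433]
shift [-237.3 -250.1 -116.1] turns [array([-0.0005,  0.0016, -0.767 ]), array([0.002 , 0.0006, 2.3746])]
```

Request:
step_arm --targets '[[[0,0,-0.08],[-30,-30,-20],0],[[0,0,-0.18],[-60,-65,-40],0],[[0,0,-0.28],[-95,-100,-60],0],[[0,0,-0.38],[-130,-135,-80],0],[[0,0,-0.48],[-165,-170,-95],0],[[0,0,-0.58],[-200,-205,-95],0],[[0,0,-0.68],[-235,-240,-95],0],[[0,0,-0.767],[-265,-265,-95],0]]'

```text
clock: 0.9
tool_pos: [0.3573, -0.2671, 0.3191]
tool_rot: [[0.873, -0.488, 0.0], [-0.488, -0.873, 0.001], [-0.001, -0.001, -1.0]]
wrist_force: [0.0, 0.3, -0.3]
finger_gap: 1.001
```

```bash
python3 - <<'E'
from h import *
plan((.441,.009,.32),-29.5)
E
```

```text
pos [ 0.3573 -0.2671  0.3191] az -29.24008280035992 t 0.9 q7 -12.045849389387872 gap 1.0012426689996625 F [ 0.0165  0.3327 -0.2637]
shift [ -61.8 -281.8   -0.5] turns [array([-0.0013,  0.0005,  0.0045]), array([-0.0008, -0.002 , -3.1371])]
```

Request:
step_arm --targets '[[[0,0,0],[-10,-35,0],0],[[0,0,0],[-20,-80,0],0],[[0,0,0],[-30,-125,0],0],[[0,0,0],[-40,-170,0],0],[[0,0,0],[-50,-215,0],0],[[0,0,0],[-57,-255,0],0],[[0,0,0.005],[-62,-282,0],0],[[0,0,0.005],[-62,-282,0],0]]'

```text
clock: 1.7
tool_pos: [0.4419, 0.0137, 0.3196]
tool_rot: [[0.874, -0.486, 0.001], [-0.486, -0.874, 0.004], [-0.001, -0.004, -1.0]]
wrist_force: [0.1, -0.2, 0.3]
finger_gap: 0.998
```

```bash
python3 - <<'E'
from h import *
import pickle
plan((.441,.009,.182),-29.5)
m,im=snap('wrist','w1.png');pickle.dump((m,im),open('w1.pkl','wb'))
print(m, proj(m,(.441,.009,.184)))
E
```

```text
pos [0.4419 0.0137 0.3196] az -29.105199282341587 t 1.7 q7 -52.333300666796426 gap 0.9975339962162693 F [ 0.1005 -0.2311  0.3244]
shift [  1.7   5.1 137.6] turns [array([-0.0042,  0.0008,  0.0069]), array([-0.0012, -0.0066, -3.1347])]
{'vertical_fov': 61.18026280447059, 'cx': 323.7846875846215, 'cy': 198.86836932038713, 'R': array([[ 0.8742, -0.4857, -0.0006],
       [-0.4622, -0.8324,  0.3059],
       [-0.1491, -0.2671, -0.9521]]), 't': array([-0.3791,  0.1449,  0.5522])} [325.848  187.7868]
```

View pics/w1.png

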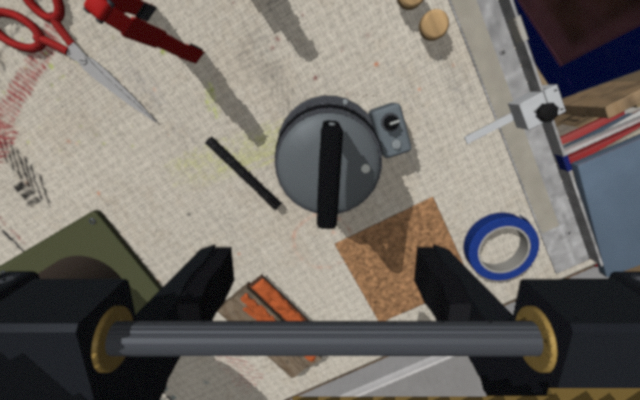

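The wrist view shows the bar from about (331,123) to (327,226), upright between the open fingers, with the timer box at (390,130).

```bash
python3 - <<'E'
from h import *
import pickle
m,im=pickle.load(open('w1.pkl','rb'))
g=im.max(2);mk=((g<48)*255).astype(np.uint8);mk[:,:300]=0;mk[:,360:]=0;mk[:115]=0;mk[235:]=0
c=max(cv2.findContours(mk,0,2)[0],key=cv2.contourArea);r=cv2.minAreaRect(c);print(r)
bp=cv2.boxPoints(r)
rows=[(y,np.median(np.where(mk[y])[0]),(mk[y]>0).sum()) for y in range(120,232,8) if mk[y].any()];print(rows)
y=np.array([q[0] for q in rows[2:-2]]);x=np.array([q[1] for q in rows[2:-2]]);k=np.polyfit(y,x,1)
ys=np.where(mk.any(1))[0];y0,y1=ys.min(),ys.max();print(y0,y1)
P=[onz(m,np.polyval(k,v),v,.184) for v in(y0,y1)];d=P[0]-P[1];print(P,(P[0]+P[1])/2,np.linalg.norm(d))
az=np.degrees(np.arctan2(d[1],d[0]));print(az-90)
c=(P[0]+P[1])/2
plan((c[0],c[1],.182),az-90)
# timer direction
print(onz(m,390,128,.064))
E
```

```text
((329.37762451171875, 174.23861694335938), (21.850975036621094, 106.10697174072266), 3.5214531421661377)
[(128, np.float64(331.0), np.int64(19)), (136, np.float64(331.5), np.int64(22)), (144, np.float64(331.5), np.int64(22)), (152, np.float64(330.5), np.int64(22)), (160, np.float64(330.0), np.int64(21)), (168, np.float64(329.5), np.int64(22)), (176, np.float64(329.0), np.int64(21)), (184, np.float64(328.5), np.int64(20)), (192, np.float64(328.0), np.int64(21)), (200, np.float64(328.0), np.int64(21)), (208, np.float64(327.0), np.int64(21)), (216, np.float64(327.0), np.int64(19)), (224, np.float64(326.5), np.int64(18))]
115 227
[array([0.4776, 0.0626, 0.184 ]), array([ 0.4223, -0.0248,  0.184 ])] [0.45   0.0189 0.184 ] 0.10345016359223225
-32.31718629242693
pos [0.441  0.0109 0.3193] az -29.285846946606227 t 1.75 q7 -52.246548231043754 gap 1.0007658690040453 F [-0.203   0.0156 -0.3887]
shift [  4.1 -11.1 137.3] turns [array([-0.0015,  0.0012,  0.0529]), array([-0.0019, -0.0023, -3.0887])]
[0.5295 0.0069 0.064 ]
```

Request:
step_arm --targets '[[[0,0,0.01],[1,-1,15],0],[[0,0,0.03],[2,-3,40],0],[[0,0,0.048],[4,-6,70],0],[[0,0,0.048],[4,-6,100],0],[[0,0,0.048],[4,-6,125],0],[[0,0,0.048],[4,-6,145],0],[[0,0,0.048],[4,-6,153],0],[[0,0,0.048],[4,-6,153],0.1]]'

```text
clock: 2.55
tool_pos: [0.4465, 0.0132, 0.1656]
tool_rot: [[0.847, -0.532, -0.003], [-0.532, -0.847, 0.001], [-0.003, 0.001, -1.0]]
wrist_force: [0.1, 0.5, 1.2]
finger_gap: 0.933
```

```bash
python3 - <<'E'
from h import *
plan((.447,.014,.166),-32)
m,im=snap('wrist','w2.png')
E
```

```text
pos [0.4465 0.0132 0.1656] az -32.12086579492857 t 2.55 q7 -67.32605629613626 gap 0.9334481714454168 F [0.057  0.4552 1.1967]
shift [-0.  -0.9 -0.4] turns [array([ 0.0007,  0.0027, -0.0021]), array([ 0.0043, -0.0011,  3.1395])]
```

View pics/w2.png

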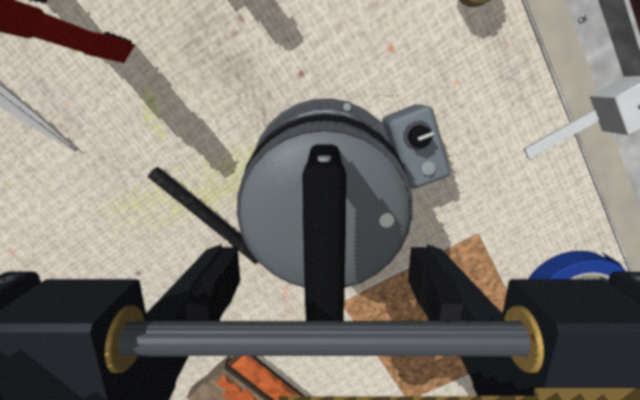

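The bar (centre column 324) sits centred between the fingers, so I'll close on it.

Request:
step_arm --targets '[[[0,0,0],[0,0,0],0.4],[[0,0,0],[0,0,0],0.6],[[0,0,0],[0,0,0],0.7],[[0,0,0],[0,0,0],0.8],[[0,0,0],[0,0,0],0.9],[[0,0,0],[0,0,0],1],[[0,0,0],[0,0,0],1],[[0,0,0],[0,0,0],1]]' --force 40

```text
clock: 3.4
tool_pos: [0.4472, 0.0137, 0.1664]
tool_rot: [[0.847, -0.531, -0.001], [-0.531, -0.847, 0.001], [-0.002, -0.001, -1.0]]
wrist_force: [0.5, 0.2, -0.3]
finger_gap: 0.213
```

Request:
step_arm --targets '[[[0,0,0],[0,0,-2],1],[[0,0,0],[0,0,-5],1],[[0,0,0],[0,0,-10],1],[[0,0,0],[0,0,-18],1],[[0,0,0],[0,0,-28],1],[[0,0,0],[0,0,-40],1],[[0,0,0],[0,0,-52],1],[[0,0,0],[0,0,-60],1]]'

```text
clock: 4.2
tool_pos: [0.4475, 0.0137, 0.2278]
tool_rot: [[0.847, -0.531, 0.0], [-0.531, -0.847, 0.001], [-0.0, -0.001, -1.0]]
wrist_force: [-0.7, -0.7, -5.3]
finger_gap: 0.212
```

Request:
step_arm --targets '[[[0,0,0],[6,8,0],1],[[0,0,0],[20,28,0],1],[[0,0,0],[42,58,0],1],[[0,0,0],[66,90,0],1],[[0,0,0],[90,122,0],1],[[0,0,0],[111,152,0],1],[[0,0,0],[125,172,0],1],[[0,0,0],[131,180,0],1]]'

```text
clock: 5.0
tool_pos: [0.4614, -0.2127, 0.2267]
tool_rot: [[0.844, -0.536, -0.001], [-0.536, -0.844, -0.0], [-0.001, 0.001, -1.0]]
wrist_force: [-1.4, -0.2, -5.5]
finger_gap: 0.211
```

Request:
step_arm --targets '[[[0,0,0],[0,0,6],1],[[0,0,0],[0,0,22],1],[[0,0,0],[0,0,42],1],[[0,0,0],[0,0,62],1],[[0,0,0],[0,0,80],1],[[0,0,0],[0,0,95],1],[[0,0,0],[0,0,105],1],[[0,0,0],[0,0,108],1]]'

```text
clock: 5.8
tool_pos: [0.4609, -0.2111, 0.1177]
tool_rot: [[0.845, -0.535, -0.003], [-0.535, -0.845, 0.001], [-0.003, 0.001, -1.0]]
wrist_force: [-0.3, 0.1, -4.6]
finger_gap: 0.214
```

```bash
python3 - <<'E'
from h import *
import pickle
plan((.463,-.209,.1),-32)
a=snap('top','t3.png');b=snap('scene','s3.png');pickle.dump((a,b),open('a3.pkl','wb'))
im=a[1];A=cv2.resize(im[150:270,190:450][:,:,::-1],None,fx=3,fy=3,interpolation=cv2.INTER_CUBIC)
cv2.imwrite('pics/c3.png',A)
E
```

```text
pos [ 0.4609 -0.2111  0.1177] az -32.31281858072093 t 5.8 q7 -42.508182956893044 gap 0.21388761812308676 F [-0.3432  0.0597 -4.596 ]
shift [ 0.7 -2.9 17.7] turns [array([ 0.0005,  0.0033, -0.0055]), array([ 0.0051, -0.0008,  3.1361])]
```

View pics/c3.png

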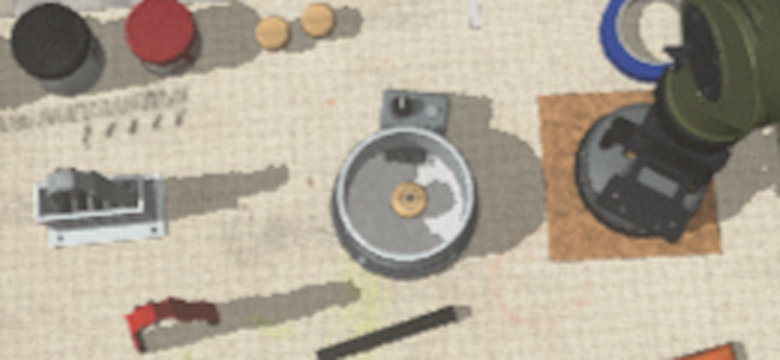

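The knob top with its dot is at full-image (326,216), inside the rim centred on about (324,214). The lamp hangs over the mat, and I'll lower it now.

Request:
step_arm --targets '[[[0,0,0],[0,0,4],1],[[0,0,0],[0,0,8],1],[[0,0,0],[0,0,11],1],[[0,0,0],[0,0,13],1],[[0,0,0],[0,0,14.5],1],[[0,0,0],[0,0,15.5],1],[[0,0,0],[0,0,16.3],1],[[0,0,0],[0,0,17],1]]'

```text
clock: 6.7
tool_pos: [0.4614, -0.2119, 0.1016]
tool_rot: [[0.845, -0.535, -0.001], [-0.535, -0.845, 0.0], [-0.001, 0.0, -1.0]]
wrist_force: [-0.2, 0.4, -4.7]
finger_gap: 0.213
```

```bash
python3 - <<'E'
from h import *
import pickle
plan((.461,-.211,.1),-32)
(m,im),(ms,ims)=pickle.load(open('a3.pkl','rb'))
k=onz(m,326.3,216.3,.042);print('knob',k)
c=onz(m,190+404/3,150+193/3,.078);print('rim',c)
# foot plate of holder: near edge corners
for x,y in[(48,245),(165,235),(163,178)]:print(onz(m,190+x/3,150+y/3,0.002))
for x,y in[(36,220),(144,211),(142,176),(36,183)]:print('rim',onz(m,190+x/3,150+y/3,0.072))
print('tongs top',onz(m,190+80/3,150+182/3,.164))
# scene view full-colour crop
A=cv2.resize(ims[260:350,220:310][:,:,::-1],None,fx=6,fy=6,interpolation=cv2.INTER_CUBIC);cv2.imwrite('pics/c4.png',A)
for p in[k]:
  print(proj(ms,p))
E
```

```text
pos [ 0.4614 -0.2119  0.1016] az -32.37175933961495 t 6.7 q7 -43.61918681643245 gap 0.21339601751169152 F [-0.1688  0.3918 -4.7062]
shift [-0.8 -0.6  1.6] turns [array([ 0.0005,  0.0015, -0.0065]), array([ 0.0023, -0.0007,  3.1351])]
knob [0.4458 0.0063 0.042 ]
rim [0.4454 0.0113 0.078 ]
[0.4319 0.3546 0.002 ]
[0.4338 0.242  0.002 ]
[0.4898 0.2422 0.002 ]
rim [0.4448 0.347  0.072 ]
rim [0.4462 0.2487 0.072 ]
rim [0.4788 0.2496 0.072 ]
rim [0.479  0.3467 0.072 ]
tongs top [0.4585 0.2848 0.164 ]
[342.5688 223.6714]
```

Request:
step_arm --targets '[[[0,0,0],[0,0,0.4],1],[[0,0,0],[0,0,0.8],1],[[0,0,0],[0,0,1.2],1],[[0,0,0],[0,0,1.6],1],[[0,0,0],[0,0,1.9],1],[[0,0,0],[0,0,2.2],1],[[0,0,0],[0,0,2.4],1],[[0,0,0],[0,0,2.4],1]]'

```text
clock: 7.5
tool_pos: [0.4616, -0.212, 0.1003]
tool_rot: [[0.845, -0.535, -0.001], [-0.535, -0.845, -0.001], [-0.0, 0.001, -1.0]]
wrist_force: [-1.6, -0.1, 8.5]
finger_gap: 0.215
```

Contact is at the expected height. I'll ease the load off and open.

Request:
step_arm --targets '[[[0,0,0],[0,0,-0.4],1],[[0,0,0],[0,0,-0.4],1],[[0,0,0],[0,0,-0.4],0.75],[[0,0,0],[0,0,-0.4],0.7],[[0,0,0],[0,0,-0.4],0.6],[[0,0,0],[0,0,-0.4],0.4],[[0,0,0],[0,0,-0.4],0.2],[[0,0,0],[0,0,-0.4],0]]'

```text
clock: 8.3
tool_pos: [0.4617, -0.212, 0.1008]
tool_rot: [[0.845, -0.535, -0.0], [-0.535, -0.845, -0.001], [-0.0, 0.001, -1.0]]
wrist_force: [-0.5, 0.1, -0.7]
finger_gap: 0.634
```

```bash
python3 - <<'E'
from h import *
plan((.461,.294,.36),-90)
E
```

```text
pos [ 0.4617 -0.212   0.1008] az -32.365329602119225 t 8.3 q7 -43.74276628511545 gap 0.6338458889057154 F [-0.4791  0.1319 -0.7138]
shift [-271.5 -426.8 -259.5] turns [array([ 0.0007, -0.0003,  1.0059]), array([ 0.0004,  0.0009, -2.1357])]
```

View pics/c4.png

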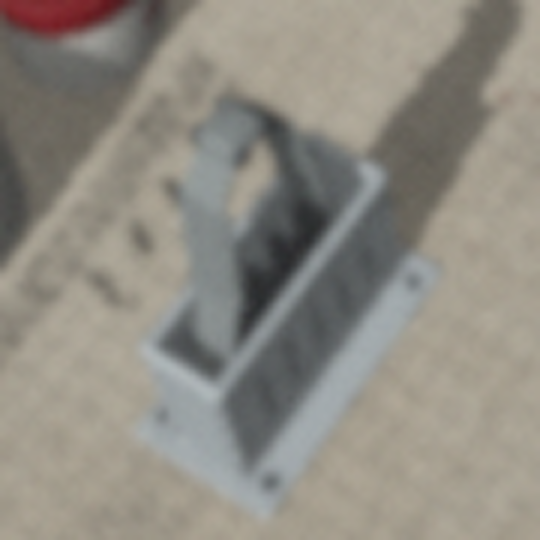

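Request:
step_arm --targets '[[[0,0,0],[0,0,-15],0],[[0,0,0],[0,0,-50],0],[[0,0,0],[0,0,-95],0],[[0,0,-0.13],[-11,-17,-140],0],[[0,0,-0.27],[-27,-43,-180],0],[[0,0,-0.41],[-49,-77,-210],0],[[0,0,-0.55],[-73,-115,-225],0],[[0,0,-0.69],[-95,-149,-230],0]]'

```text
clock: 9.1
tool_pos: [0.462, -0.033, 0.3328]
tool_rot: [[0.991, 0.13, 0.004], [0.13, -0.991, -0.001], [0.004, 0.001, -1.0]]
wrist_force: [1.0, 0.5, 0.4]
finger_gap: 1.002
```

```bash
python3 - <<'E'
from h import *
plan((.461,.294,.33),-90)
E
```

```text
pos [ 0.462  -0.033   0.3328] az 7.49615201086214 t 9.1 q7 -16.851730065387123 gap 1.0019717946041646 F [0.9635 0.5418 0.4449]
shift [  41.7 -324.3    2.5] turns [array([-0.0021, -0.0039,  1.7016]), array([ 0.0038, -0.002 , -1.44  ])]
```

Request:
step_arm --targets '[[[0,0,-0.149],[5,-40,0],0],[[0,0,-0.298],[10,-80,0],0],[[0,0,-0.447],[16,-125,0],0],[[0,0,-0.596],[22,-170,0],0],[[0,0,-0.745],[27,-210,0],0],[[0,0,-0.894],[32,-250,0],0],[[0,0,-1.043],[37,-285,0],0],[[0,0,-1.19],[41,-315,0],0]]'

```text
clock: 9.9
tool_pos: [0.4611, 0.2865, 0.3325]
tool_rot: [[0.24, 0.971, 0.004], [0.971, -0.24, -0.001], [0.0, 0.004, -1.0]]
wrist_force: [0.8, 0.4, -0.2]
finger_gap: 0.999
```

Request:
step_arm --targets '[[[0,0,-0.12],[-8,0,0],0],[[0,0,-0.24],[-8,0,0],0],[[0,0,-0.25],[-8,0,0],0],[[0,0,-0.25],[-8,0,0],0],[[0,0,-0.25],[-8,0,0],0],[[0,0,-0.25],[-8,0,0],0],[[0,0,-0.25],[-8,0,0],0],[[0,0,-0.25],[-8,0,0],0]]'

```text
clock: 10.7
tool_pos: [0.4592, 0.2787, 0.3326]
tool_rot: [[-0.007, 1.0, 0.004], [1.0, 0.007, -0.001], [-0.001, 0.004, -1.0]]
wrist_force: [-0.4, 0.7, 0.0]
finger_gap: 1.005
```

```bash
python3 - <<'E'
from h import *
import pickle
plan((.461,.294,.115),90)
m,im=snap('wrist','w5.png');pickle.dump((m,im),open('w5.pkl','wb'))
print(proj(m,(.462,.298,.072)),proj(m,(.461,.29,.164)),proj(m,(.462,.298,.0)))
E
```

```text
pos [0.4592 0.2787 0.3326] az 90.38083516686955 t 10.7 q7 18.15452953015638 gap 1.0054153636615635 F [-0.3923  0.6548  0.02  ]
shift [ 15.4   1.  217.6] turns [array([0.0041, 0.0008, 0.0066]), array([-0.0013,  0.0064, -3.1349])]
[338.8432 157.4904] [334.6519 174.5584] [336.8214 147.7833]
```

View pics/w5.png

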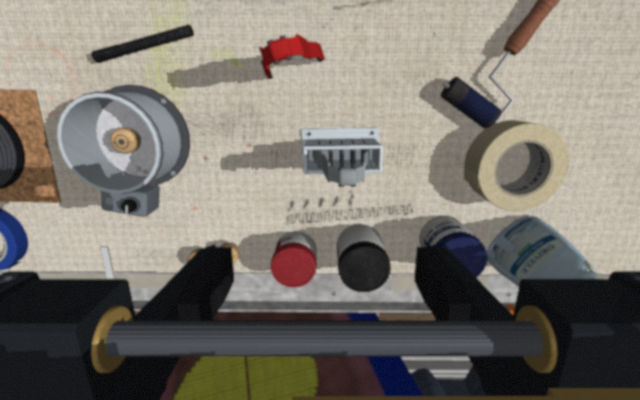

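The wrist view shows the holder at (342,157) with the tongs' joined end at about (348,177), and the knob in the tube at (123,141). I'll measure the tongs' hinge block in an enlarged crop.

```bash
python3 - <<'E'
from h import *
import pickle
m,im=pickle.load(open('w5.pkl','rb'))
A=cv2.resize(im[115:200,285:400][:,:,::-1],None,fx=6,fy=6,interpolation=cv2.INTER_CUBIC);cv2.imwrite('pics/c6.png',A)
for u,v,z,n in[(348,178,.164,'top'),(303,142,.072,'r'),(383,142,.072,'r'),(383,175,.072,'r'),(305,175,.072,'r'),(123,141,.042,'knob'),(123,139,.078,'rim')]:print(n,onz(m,u,v,z))
E
```

```text
top [0.4645 0.3035 0.164 ]
r [0.4429 0.253  0.072 ]
r [0.4421 0.3524 0.072 ]
r [0.4843 0.3551 0.072 ]
r [0.4851 0.2551 0.072 ]
knob [0.448  0.0116 0.042 ]
rim [0.44   0.0333 0.078 ]
```

View pics/c6.png

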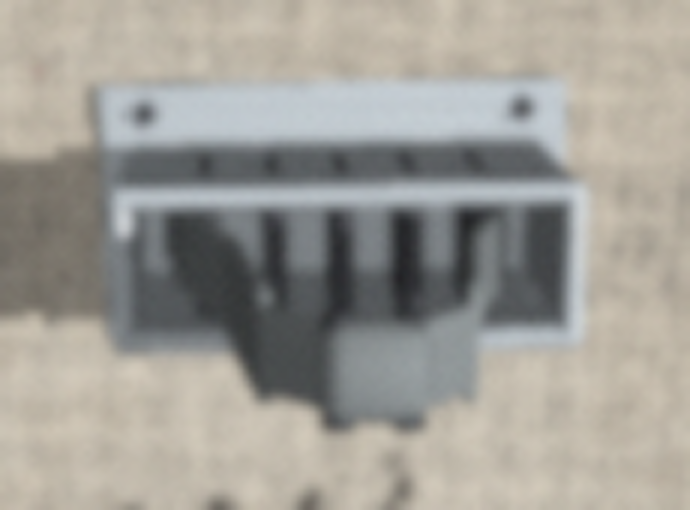

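Request:
step_arm --targets '[[[0,0,0],[4,1,15],0],[[0,0,0],[12,2,45],0],[[0,0,0],[18,3,75],0],[[0,0,0],[22,4,105],0],[[0,0,0],[22,4,130],0],[[0,0,0],[22,4,143],0],[[0,0,0],[22,4,148],0],[[0,0,0],[22,4,148],0]]'

```text
clock: 11.55
tool_pos: [0.4635, 0.3008, 0.1843]
tool_rot: [[-0.007, 1.0, 0.004], [1.0, 0.007, -0.001], [-0.001, 0.004, -1.0]]
wrist_force: [-0.2, 0.0, 1.1]
finger_gap: 1.002
```

```bash
python3 - <<'E'
from h import *
plan((.463,.301,.114),90.5)
m,im=snap('wrist','w7.png')
print(proj(m,(.463,.301,.164)),proj(m,(.463,.301,.072)),m)
E
```

```text
pos [0.4635 0.3008 0.1843] az 90.39189410725638 t 11.55 q7 6.829805722886354 gap 1.0020633246602157 F [-0.2155  0.0103  1.0884]
shift [ 0.3 -0.8 70.3] turns [array([ 0.0035,  0.0008, -0.0019]), array([ 0.0013, -0.0055,  3.1397])]
[323.2651 232.8997] [323.555  188.2584] {'vertical_fov': 61.18026280447059, 'cx': 323.7846875846215, 'cy': 198.86836932038713, 'R': array([[-0.0077,  1.    , -0.0012],
       [ 0.9498,  0.0077,  0.3128],
       [ 0.3128,  0.0013, -0.9498]]), 't': array([-0.2975, -0.4735,  0.2079])}
```

View pics/w7.png

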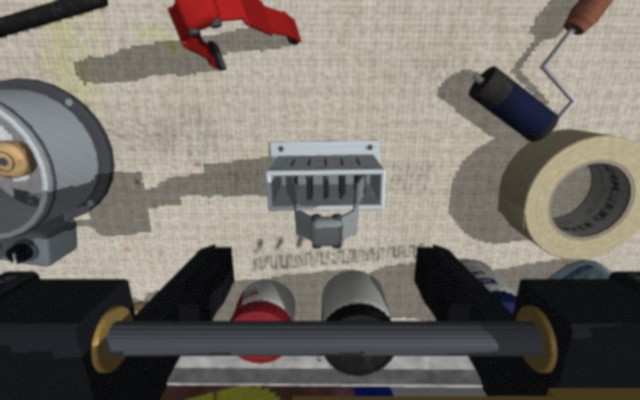

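The tongs' top is at (327,232), against a predicted (323,233), so the alignment is good.

Request:
step_arm --targets '[[[0,0,0],[2,0,10],0],[[0,0,0],[2,-0.5,24],0],[[0,0,0],[2,-0.5,38],0],[[0,0,0],[2,-0.5,50],0],[[0,0,0],[2,-0.5,60],0],[[0,0,0],[2,-0.5,67],0],[[0,0,0],[2,-0.5,70],0],[[0,0,0],[2,-0.5,70],0]]'

```text
clock: 12.4
tool_pos: [0.4635, 0.3031, 0.1148]
tool_rot: [[-0.007, 1.0, 0.004], [1.0, 0.007, -0.0], [-0.0, 0.004, -1.0]]
wrist_force: [0.4, 0.5, 0.3]
finger_gap: 0.999
```

Request:
step_arm --targets '[[[0,0,0],[0,0,0],0.2],[[0,0,0],[0,0,0],0.35],[[0,0,0],[0,0,0],0.4],[[0,0,0],[0,0,0],0.45],[[0,0,0],[0,0,0],0.5],[[0,0,0],[0,0,0],0.55],[[0,0,0],[0,0,0],0.55],[[0,0,0],[0,0,0],0.55]]' --force 20

```text
clock: 13.2
tool_pos: [0.4635, 0.3038, 0.115]
tool_rot: [[-0.007, 1.0, 0.004], [1.0, 0.007, 0.001], [0.001, 0.004, -1.0]]
wrist_force: [-0.0, 1.8, 0.1]
finger_gap: 0.447
```

Request:
step_arm --targets '[[[0,0,0],[0,0,-2],0.55],[[0,0,0],[0,0,-7],0.55],[[0,0,0],[0,0,-16],0.55],[[0,0,0],[0,0,-30],0.55],[[0,0,0],[0,0,-48],0.55],[[0,0,0],[0,0,-66],0.55],[[0,0,0],[0,0,-84],0.55],[[0,0,0],[0,0,-100],0.55]]'

```text
clock: 14.0
tool_pos: [0.4631, 0.3039, 0.2171]
tool_rot: [[-0.007, 1.0, 0.005], [1.0, 0.007, 0.002], [0.002, 0.005, -1.0]]
wrist_force: [-0.1, -1.2, -0.9]
finger_gap: 0.452
```

Request:
step_arm --targets '[[[0,0,0],[0,0,-12],0.55],[[0,0,0],[0,0,-20],0.55],[[0,0,0],[0,0,-26],0.55],[[0,0,0],[0,0,-30],0.55],[[0,0,0],[0,0,-30],0.55],[[0,0,0],[0,0,-30],0.55],[[0,0,0],[0,0,-30],0.55],[[0,0,0],[0,0,-30],0.55]]'

```text
clock: 14.8
tool_pos: [0.4628, 0.3037, 0.2466]
tool_rot: [[-0.007, 1.0, 0.005], [1.0, 0.007, 0.002], [0.002, 0.005, -1.0]]
wrist_force: [-0.0, 0.8, -0.6]
finger_gap: 0.451
```

```bash
python3 - <<'E'
from h import *
import pickle
plan((.446,.008,.245),90)
m,im=snap('wrist','w8.png');a=snap('top','t8.png');b=snap('scene','s8.png')
pickle.dump(((m,im),a,b),open('a8.pkl','wb'))
E
```

```text
pos [0.4628 0.3037 0.2466] az 90.42027494330979 t 14.8 q7 11.331126836815923 gap 0.45067611361012827 F [-0.0329  0.81   -0.5875]
shift [-295.6  -19.     1.1] turns [array([ 0.0047, -0.0016,  0.0073]), array([ 0.0025,  0.0073, -3.1343])]
```

Request:
step_arm --targets '[[[0,0,0],[-6,0,0],0.55],[[0,0,0],[-20,-1,0],0.55],[[0,0,0],[-42,-2,0],0.55],[[0,0,0],[-72,-4,0],0.55],[[0,0,0],[-106,-6,0],0.55],[[0,0,0],[-140,-8,0],0.55],[[0,0,0],[-174,-11,0],0.55],[[0,0,0],[-206,-14,0],0.55]]'

```text
clock: 15.75
tool_pos: [0.4497, 0.0947, 0.2463]
tool_rot: [[-0.006, 1.0, 0.005], [1.0, 0.006, 0.0], [0.0, 0.005, -1.0]]
wrist_force: [-0.8, -0.4, -1.3]
finger_gap: 0.453
```

```bash
python3 - <<'E'
from h import *
import pickle
plan((.446,.010,.245),90.4)
w,t,s=pickle.load(open('a8.pkl','rb'))
for (m,im),box in((t,(290,370,190,250)),):
  hsv=cv2.cvtColor(im,cv2.COLOR_RGB2HSV);mk=cv2.inRange(hsv,(8,80,90),(24,255,255))
  x0,x1,y0,y1=box;k=np.zeros_like(mk);k[y0:y1,x0:x1]=mk[y0:y1,x0:x1]
  c=max(cv2.findContours(k,0,2)[0],key=cv2.contourArea);print(cv2.minEnclosingCircle(c),cv2.boundingRect(c),cv2.contourArea(c))
  (u,v),r=cv2.minEnclosingCircle(c);print(onz(m,u,v,.042),onz(m,u,v,.039))
E
```

```text
pos [0.4497 0.0947 0.2463] az 90.35280804934406 t 15.75 q7 25.732295868448205 gap 0.45309913208242325 F [-0.772  -0.4149 -1.3277]
shift [-84.7  -4.3   1.2] turns [array([ 0.0047, -0.0003, -0.0008]), array([-0.0005, -0.0073,  3.1408])]Traceback (most recent call last):
  File "<stdin>", line 8, in <module>
ValueError: max() iterable argument is empty
```

Request:
step_arm --targets '[[[0,0,0],[-18,-1,0],0.55],[[0,0,0],[-38,-2,0],0.55],[[0.004,0,0],[-56,-3,0],0.55],[[0.004,0,0],[-70,-4,0],0.55],[[0.004,0,0],[-79,-4,0],0.55],[[0.004,0,0],[-84,-4,0],0.55],[[0.004,0,0],[-85,-4,0],0.55],[[0.004,0,0],[-85,-4,0],0.55]]'

```text
clock: 16.55
tool_pos: [0.4463, 0.0101, 0.2463]
tool_rot: [[-0.007, 1.0, 0.001], [1.0, 0.007, 0.001], [0.001, 0.001, -1.0]]
wrist_force: [0.6, -0.1, -1.2]
finger_gap: 0.45
```

```bash
python3 - <<'E'
from h import *
import pickle
plan((.446,.010,.245),90.4)
m,im=snap('wrist','w9.png');pickle.dump((m,im),open('a9.pkl','wb'))
p=(.446,.010,.042)
hsv=cv2.cvtColor(im,cv2.COLOR_RGB2HSV);mk=cv2.inRange(hsv,(8,80,70),(24,255,255))
for c in cv2.findContours(mk,0,2)[0]:
  if cv2.contourArea(c)>150:
    (u,v),r=cv2.minEnclosingCircle(c);print(u,v,r,cv2.boundingRect(c),onz(m,u,v,.042))
print(proj(m,p))
E
```

```text
pos [0.4463 0.0101 0.2463] az 90.37254651569965 t 16.55 q7 35.01728824264816 gap 0.450337855290771 F [ 0.6172 -0.0859 -1.1865]
shift [-0.1 -0.3  1.3] turns [array([ 0.001 , -0.0007, -0.0005]), array([-0.0011, -0.0015,  3.1411])]
370.5 398.0 190.5027313232422 (180, 374, 382, 26) [0.7792 0.0789 0.042 ]
439.5 340.5 30.70026206970215 (436, 310, 12, 62) [0.68   0.1648 0.042 ]
211.5 338.5 33.14372634887695 (200, 306, 22, 66) [ 0.6789 -0.135   0.042 ]
322.9384765625 165.4116668701172 14.73336410522461 (309, 151, 29, 30) [0.4462 0.0098 0.042 ]
143.0 168.0 100.6579360961914 (67, 102, 153, 133) [ 0.4506 -0.1887  0.042 ]
73.5 0.0 35.500099182128906 (38, 0, 72, 16) [ 0.2873 -0.229   0.042 ]
[323.1401 165.2414]
```

View pics/w9.png

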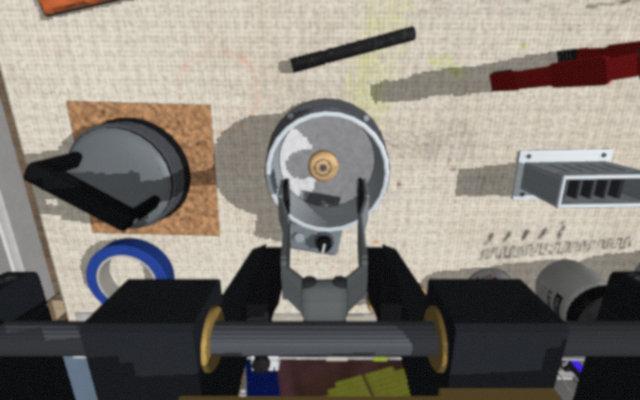

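The knob is at (323,165), measured at (.4462,.0098), with the tongs' jaws at (285,180) and (366,180). The lamp stands on the mat. A quick check of where the jaw tips should project, then I'll descend.

```bash
python3 - <<'E'
from h import *
import pickle
m,im=pickle.load(open('a9.pkl','rb'))
for y in(-.0235,.0235):
  for z in(.134,.166):print(z,proj(m,(.4463-.011,.0101+y,z)),proj(m,(.4463+.011,.0101+y,z)))
E
```

```text
0.134 [294.943  176.3005] [295.4355 201.3701]
0.166 [291.4629 186.9525] [292.1056 214.6966]
0.134 [351.4098 176.7012] [350.5651 201.7507]
0.166 [354.7683 187.3966] [353.7351 215.1157]
```

Request:
step_arm --targets '[[[0,0,0],[-1,0,8],0.55],[[0,0,0],[-2,0,20],0.55],[[0,0,0],[-2,0,34],0.55],[[0,0,0],[-2,0,46],0.55],[[0,0,0],[-2,0,56],0.55],[[0,0,0],[-2,0,63],0.55],[[0,0,0],[-2,0,67],0.55],[[0,0,0],[-2,0,68],0.55]]'

```text
clock: 17.4
tool_pos: [0.4463, 0.0085, 0.178]
tool_rot: [[-0.007, 1.0, 0.001], [1.0, 0.007, 0.001], [0.001, 0.001, -1.0]]
wrist_force: [-0.4, -0.1, -0.3]
finger_gap: 0.45
```

```bash
python3 - <<'E'
from h import *
plan((.446,.010,.129),90.4)
m,im=snap('wrist','w10.png')
cv2.imwrite('pics/c10.png',cv2.resize(im[80:320,220:430][:,:,::-1],None,fx=2.5,fy=2.5,interpolation=cv2.INTER_CUBIC))
E
```

```text
pos [0.4463 0.0085 0.178 ] az 90.41487775492978 t 17.4 q7 26.923857989614444 gap 0.449888982572349 F [-0.4371 -0.13   -0.2788]
shift [ 1.5 -0.3 49. ] turns [array([ 0.0006, -0.0009,  0.0003]), array([ 0.0014,  0.001 , -3.1413])]
```

View pics/c10.png

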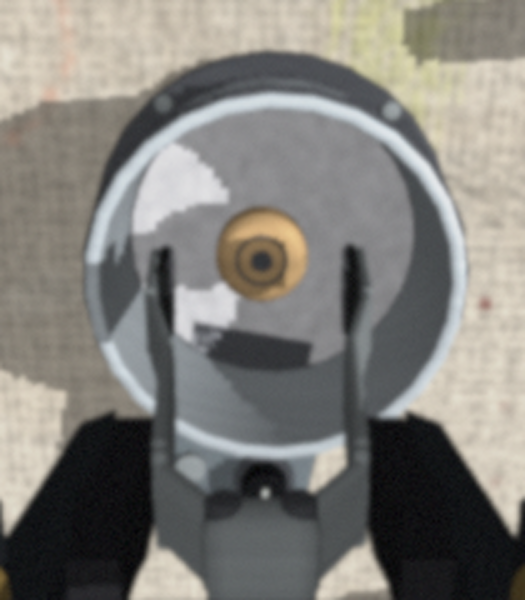

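The jaw inner faces are at crop columns 173 and 345 (midpoint 259) and the knob is at 262, so I'll shift +1 mm and go down. That uses the last of the 12 views.

Request:
step_arm --targets '[[[0,0,0],[1,0,6],0.55],[[0,0,0],[1,0,15],0.55],[[0,0,0],[1,0,25],0.55],[[0,0,0],[1,0,34],0.55],[[0,0,0],[1,0,41],0.55],[[0,0,0],[1,0,46],0.55],[[0,0,0],[1,0,48.5],0.55],[[0,0,0],[1,0,49],0.55]]'

```text
clock: 18.25
tool_pos: [0.4464, 0.0096, 0.129]
tool_rot: [[-0.007, 1.0, 0.001], [1.0, 0.007, 0.001], [0.001, 0.001, -1.0]]
wrist_force: [-0.0, -0.5, -0.8]
finger_gap: 0.453
```

Request:
step_arm --targets '[[[0,0,0],[0,0,0],0.55],[[0,0,0],[0,0,0],0.56],[[0,0,0],[0,0,0],0.57],[[0,0,0],[0,0,0],0.58],[[0,0,0],[0,0,0],0.59],[[0,0,0],[0,0,0],0.6],[[0,0,0],[0,0,0],0.61],[[0,0,0],[0,0,0],0.62]]' --force 35

```text
clock: 19.05
tool_pos: [0.4465, 0.0096, 0.129]
tool_rot: [[-0.007, 1.0, 0.001], [1.0, 0.007, 0.001], [0.001, 0.001, -1.0]]
wrist_force: [0.1, 0.3, 0.1]
finger_gap: 0.407
```

Request:
step_arm --targets '[[[0,0,0],[0,0,0],0.65],[[0,0,0],[0,0,0],0.7],[[0,0,0],[0,0,0],0.75],[[0,0,0],[0,0,0],0.8],[[0,0,0],[0,0,0],0.8],[[0,0,0],[0,0,0],0.8],[[0,0,0],[0,0,0],0.8],[[0,0,0],[0,0,0],0.8]]'

```text
clock: 19.85
tool_pos: [0.4465, 0.0096, 0.129]
tool_rot: [[-0.007, 1.0, 0.001], [1.0, 0.007, 0.001], [0.001, 0.001, -1.0]]
wrist_force: [-0.6, 0.2, 0.2]
finger_gap: 0.4
```

The gap stopped at 35 mm, which matches jaws closed on the 34 mm head. Lifting.

Request:
step_arm --targets '[[[0,0,0],[0,0,-2],0.8],[[0,0,0],[0,0,-6],0.8],[[0,0,0],[0,0,-13],0.8],[[0,0,0],[0,0,-22],0.8],[[0,0,0],[0,0,-33],0.8],[[0,0,0],[0,0,-45],0.8],[[0,0,0],[0,0,-57],0.8],[[0,0,0],[0,0,-69],0.8]]'

```text
clock: 20.65
tool_pos: [0.4464, 0.0096, 0.1993]
tool_rot: [[-0.007, 1.0, 0.001], [1.0, 0.007, 0.001], [0.001, 0.001, -1.0]]
wrist_force: [-0.2, 0.5, -1.3]
finger_gap: 0.401
```

Request:
step_arm --targets '[[[0,0,0],[0,0,-13],0.8],[[0,0,0],[0,0,-26],0.8],[[0,0,0],[0,0,-40],0.8],[[0,0,0],[0,0,-52],0.8],[[0,0,0],[0,0,-62],0.8],[[0,0,0],[0,0,-70],0.8],[[0,0,0],[0,0,-74],0.8],[[0,0,0],[0,0,-75],0.8]]'

```text
clock: 21.45
tool_pos: [0.4463, 0.0096, 0.2746]
tool_rot: [[-0.007, 1.0, 0.002], [1.0, 0.007, 0.001], [0.001, 0.002, -1.0]]
wrist_force: [-0.3, -0.0, -1.3]
finger_gap: 0.403
```

Request:
step_arm --targets '[[[0,0,0],[0,0,0],0.8],[[0,0,0],[0,0,0],0.8],[[0,0,0],[0,0,0],0.8],[[0,0,0],[0,0,0],0.8],[[0,0,0],[0,0,0],0.8],[[0,0,0],[0,0,0],0.8],[[0,0,0],[0,0,0],0.8],[[0,0,0],[0,0,0],0.8]]'

```text
clock: 22.25
tool_pos: [0.4463, 0.0096, 0.2745]
tool_rot: [[-0.007, 1.0, 0.002], [1.0, 0.007, 0.001], [0.001, 0.002, -1.0]]
wrist_force: [-0.6, -0.4, -1.3]
finger_gap: 0.4
```

```bash
python3 - <<'E'
from h import *
plan((.4465,.0096,.273),90.4)
def wood(n,f):
  m,im=snap(n,f)
  hsv=cv2.cvtColor(im,cv2.COLOR_RGB2HSV);mk=cv2.inRange(hsv,(8,80,70),(24,255,255))
  for c in cv2.findContours(mk,0,2)[0]:
    if 25<cv2.contourArea(c)<1500: print(n,[round(q,1) for q in cv2.minEnclosingCircle(c)[0]],cv2.boundingRect(c))
  return m,im
for n in('wrist','scene','top'):
  m,im=wood(n,n+'11.png')
  print(n,'held top',proj(m,(.4465,.0096,.186)),'mid',proj(m,(.4465,.0096,.171)),'old',proj(m,(.4465,.0096,.042)),'lamp bar',proj(m,(.461,-.212,.118)))
E
```

```text
pos [0.4463 0.0096 0.2745] az 90.42279964685798 t 22.25 q7 38.32479827618052 gap 0.3999162094974888 F [-0.558  -0.4001 -1.323 ]
shift [0.  0.1 1.5] turns [array([ 0.0017, -0.0009,  0.0004]), array([ 0.0015,  0.0026, -3.1412])]
wrist [430.0, 340.5] (427, 310, 11, 62)
wrist [220.0, 338.5] (210, 306, 20, 66)
wrist [73.0, 309.5] (67, 306, 13, 8)
wrist [55.0, 307.7] (47, 296, 16, 24)
wrist [67.0, 291.0] (60, 286, 15, 8)
wrist [412.0, 281.0] (406, 271, 15, 21)
wrist [323.1, 197.3] (302, 176, 43, 42)
wrist [51.0, 214.5] (26, 153, 45, 124)
wrist [18.5, 103.5] (0, 60, 38, 89)
wrist [9.2, 48.4] (4, 39, 12, 19)
wrist [104.0, 1.0] (57, 0, 95, 20)
wrist held top [323.0404 197.9641] mid [323.068  192.3037] old [323.2241 160.31  ] lamp bar [ 96.4338 188.8801]
scene [21.4, 396.4] (9, 385, 26, 15)
scene [98.5, 327.0] (72, 304, 55, 48)
scene [260.2, 232.7] (254, 227, 12, 13)
scene [267.5, 220.2] (262, 215, 12, 12)
scene [439.0, 210.0] (425, 188, 35, 46)
scene [374.5, 185.0] (343, 168, 64, 43)
scene [254.0, 173.0] (242, 157, 24, 33)
scene [246.1, 113.1] (229, 96, 28, 32)
scene [282.0, 104.5] (265, 89, 35, 32)
scene [225.1, 117.6] (200, 88, 40, 61)
scene [315.0, 81.5] (302, 43, 25, 78)
scene held top [343.0648 184.5634] mid [342.9071 189.1702] old [341.7017 224.383 ] lamp bar [377.7217 153.4443]
top [137.0, 286.0] (127, 270, 23, 32)
top [406.0, 279.5] (374, 265, 65, 36)
top [470.0, 270.5] (459, 255, 31, 35)
top [327.2, 206.5] (321, 203, 13, 10)
top [400.0, 217.5] (371, 201, 59, 36)
top [280.5, 161.0] (275, 156, 12, 11)
top [306.5, 122.0] (295, 119, 24, 7)
top [98.0, 70.5] (86, 63, 25, 16)
top held top [325.7453 206.2031] mid [325.6726 207.3593] old [325.1207 216.1333] lamp bar [408.5275 200.1138]
```

The wrist and top views both put the knob where a held knob should be: (323,197) against a predicted (323,198), and (327,206) against (326,206). Its foot is about 78 mm above the rim and the grip is steady, so I'm handing in.

```bash
python3 -c "
from workcell import ctrl
print(ctrl.sign_off())"
```

```text
the job is handed in; nothing more can be done
None
```

I moved the lamp to the cork mat, took the steel tongs from the holder and lifted the printed knob out. I handed in at about 22.4 s of the 58 s, with the knob still held up in the tongs.

**Lamp:** It touched the mat at the expected height with about 13 N of contact, and I eased that off before letting go. The last wrist picture I looked at showed it standing upright on the mat.

**Knob:** The gripper stopped at 35 mm, which fits jaws closed on the 34 mm head. After the lift, the wrist and top cameras both showed the knob within 2 pixels of where it should be. That puts its foot about 78 mm above the rim, where 50 mm was asked. The gap stayed steady through the 0.8 s hold before hand-in.

**Disagreements and limits:**
- The top and wrist cameras differed by about 5 mm sideways on the holder and the lamp bar, so I relied on the close wrist views.
- The scene camera's colour mask did not pick out the held knob separately.
- I checked the final state from numbers only, because the 12 picture views were used up.
- I did not re-measure the other things on the table at the end. I recorded no contact with them.

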